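# Load the sphere polisher, key in the run and hold its pressure arm down

### The job

Load the small polishing machine: take the stone sphere out of its ring stand and seat it in the machine's lower cup, then key in the run on the key box by pressing, one at a time and all the way, first the round key (clears the last run), then the square key (fine polish), then the long key (makes the machine ready); never press the mushroom stop button. Then take the sprung pressure arm by its ball knob, bring it down until the felt pad on its spring plunger presses on the stone and the plunger is about half way up its sleeve (8 mm of its 16 mm, never driven to its end), and keep it held there: the arm springs up when let go and the machine runs only while it is held, so the program finishes while still holding the knob. Do not drop the stone on the bench or disturb the tools and other things around.

Things in the scene. Friction and masses are not known exactly. Their poses are not given: they have to be found in the camera images.
- machine: sphere-polishing machine, fixed to the bench: grey belt housing 78 mm wide on a foot plate 112 mm wide, lower cup in front, hinge column and round motor behind. Origin on the bench under the axis of the lower cup; its x axis points from the cup to the column and motor (away from the robot at yaw 0), z up. The housing's top is 22 mm over the bench; cup axis to hinge pin is 140 mm
- cup_rim (a point): centre of the mouth of the steel lower cup, 42 mm over the bench; the cup's mouth is 40 mm wide inside, 48 mm outside. The seated stone rests on the inner edge of this rim, its centre about 24 mm above this point
- hinge_pin (a point): middle of the hinge pin of the pressure arm, 131 mm over the bench, 140 mm behind the cup axis along the machine's x; the pin lies along the machine's y
- pressure_arm (a joint): arm angle q (rad): 0 = raised at rest, leaning 10 degrees back from upright; grows as the knob is pulled forward (machine -x) and down; 1.745 = level over the stone; stop at 1.80; springs back to 0. Knob centre in the machine's frame: hinge + 200 mm * (-cos(1.745-q), 0, sin(1.745-q)). The pad meets the seated stone at about 1.69; level pushes the plunger in some 7 mm; takes some 11 N at the knob
- ball_knob: black ball knob, 30 mm across, at the end of the pressure arm on an 11 mm stem; origin at the ball's centre, 200 mm from the hinge pin. At rest about 328 mm over the bench; turns with the arm, so a grasp from above with the fingers closing along the machine's y lets the ball turn between the pads
- plunger (a joint): how far the spring plunger with the felt pad is pushed into its sleeve on the arm (m): 0 = fully out, 0.016 = end stop; hold at 0.008, right from 0.004 to 0.012. Spring 0.9 N/mm with 2.7 N preload (about 10 N at 8 mm)
- felt_pad: round felt pad 32 mm across at the lower end of the plunger; 140 mm from the hinge pin; its face looks down when the arm is level
- key_box: grey key box 216 x 74 x 40 mm with an aluminium face plate, fixed to the bench, origin at the centre of its underside, long side along its x axis; four push buttons in a row along x, the mushroom stop always at the -x end (nearer the robot), the three keys beyond it in any order, 49 mm apart
- key_round_top (a point): centre of the top of the round key (21 mm across, slightly domed), 55 mm over the bench when up
- key_square_top (a point): centre of the top of the square key (21 x 21 mm), 55 mm over the bench when up
- key_long_top (a point): centre of the top of the long key (13 x 34 mm, long side across the box), 55 mm over the bench when up
- key_round (a joint): travel of the round key (m): 0 = up, 0.005 = all the way down, counts as pressed from 0.003; springs back; about 5 N
- key_square (a joint): travel of the square key (m), likewise
- key_long (a joint): travel of the long key (m), likewise
- stop_mushroom (a joint): travel of the mushroom stop button (m): 0 = up, 0.005 = down; never to be pressed (0.0015)
- stop_top (a point): centre of the top of the mushroom stop button (38 mm across), 68 mm over the bench; 54 mm from the nearest key
- stone: polished dark stone sphere, 63 mm across, about 0.36 kg, the one standing in the ring stand (a plain grey pipe ring fixed on the bench, 48 mm across and 23 mm high); grasp across its middle
- stone_center (a point): centre of the stone sphere (about 47 mm over the bench while in the ring stand)
- tin: grey powder tin, 69 mm across, 92 mm high; leave alone
- compound_bar: brown polishing bar, 66 x 90 x 30 mm; leave alone
- screwdriver: screwdriver with red handle, 89 x 194 x 29 mm; leave alone
- nut_a: rusty hexagon nut, 26 mm wide, 11 mm high, lying between machine and key box; leave alone
- nut_b: the second such nut, farther back between machine and key box; leave alone
Mind the look-alikes: they are no part of the job. Leave any yellow look-alike of the stone alone.

How it is judged (in metres and radians):
On the way, in this order (a step that is already met when the one before it is completed fails the run):
1. the stone sits in the lower cup, let go (horizontal distance between stone_center and cup_rim below 0.005 m and z of stone_center in the frame of cup_rim between 0.017 and 0.031 m and contact force between the fingers and stone below 0.1 N and linear speed of stone below 0.03 m/s), for 0.2 s.
2. the round key is pressed (value of joint key_round above 0.003 m), for 0.03 s.
3. then the square key is pressed (value of joint key_square above 0.003 m), for 0.03 s.
4. then the long key is pressed (value of joint key_long above 0.003 m), for 0.03 s.
5. the pad is held on the stone by the knob, plunger 4 to 12 mm in (horizontal distance between stone_center and cup_rim below 0.005 m and z of stone_center in the frame of cup_rim between 0.017 and 0.031 m and contact force between the fingers and stone below 0.1 N and value of joint plunger between 0.004 and 0.012 m and contact force between felt_pad and stone above 4 N and contact force between the fingers and ball_knob above 2 N), for 0.5 s.
At the end, for the whole second after the job is handed in: The stone sits in the lower cup (centre within 5 mm of the cup axis, untouched by the fingers); the fingers hold the ball knob so that the felt pad presses on the stone with more than 4 N, the plunger steady at 4 to 12 mm; all three keys are up again (all of step 5 and value of joint each of key_round, key_square, key_long below 0.0015 m and velocity of joint plunger between -0.01 and 0.01 m/s); the arm keeps its last pose, push and grip.
It fails at once if the mushroom stop is pressed (value of joint stop_mushroom above 0.0015 m).
It fails at once if the plunger is driven to its end (value of joint plunger above 0.015 m).
It fails at once if two keys are pressed at once (value of joint each of key_round, key_square above 0.002 m or value of joint each of key_square, key_long above 0.002 m or value of joint each of key_round, key_long above 0.002 m).
It fails at once if the stone falls on the bench (height (world z) of stone_center below 0.038 m).
It fails at once if a thing that is none of the job is disturbed (30 mm) (distance of any of tin, nut_a from where it was at the start of the episode above 0.03 m).
It also fails if it takes over 72 s, if anything falls off the work surface, if the arm or the gripper's body presses on something with over 40 N, if the wrist force passes 120 N, or if a joint passes its speed limit or range.

### The arm

A 6-joint arm with a two-finger parallel gripper is mounted at the origin on a cart in front of the work surface, level with it; the furniture and walls round the work are solid. World frame = base frame: x ahead of the robot, y to its left, z up, the work surface at z = 0. Lengths are in mm, angles in rad, forces in N, time in s.
With the tool pointing down it reaches from about 300 to 775 mm from the base axis. Payload 14.6 kg.
Tool frame: the origin (TCP) lies midway between the tips of the shut fingers; the grasp point (between the pads) lies behind it (manip.grip_depth is the z of the grasp point in the tool frame, in mm); z points along the fingers, y is the line along which they close (so a half turn about z gives the same grasp; the last joint's range is limited). The gripper opens to 94 mm and grips with 3 to 60 N. Pads are 16 mm wide; open, the fingers measure 119 mm over their backs; the gripper's body (75 mm by 177 mm) begins 78 mm behind the grasp point.
Start: joints at [1.09, 0.3, 1.521, -0, 1.321, -0.067], TCP at [221.147, 503.571, 205.446] pointing down, gripper open.
Joint ranges: [-3.03, 3.03], [-0.79, 2.21], [0.23, 2.52], [-1.04, 4.18], [0, 3.07], [-2.55, 2.55]. Speed limits (rad/s): [2.22, 2.22, 2.57, 3.14, 3.14, 3.14].

### API

Orientations are given as [roll, pitch, yaw] about the fixed x, y, z axes, in that order (R = Rz(yaw) Ry(pitch) Rx(roll)).
In Python, from cell import manip gives the robot as it stands.
- The arm moves only by the shell command python3 -m creep FILE [OPENING] [FORCE], which reads ROWS from the file FILE. ROWS is one flat JSON list of numbers that holds 1 to 5 rows one after another, with no inner brackets; each row has 6 numbers: dx, dy, dz in mm, then a rotation vector rx, ry, rz in rad; each row is the pose to reach, as a shift and turn from the pose commanded when the command began, along the tool's axes at that moment; what a row does not reach only later rows make up. A row lasts 1/10 s, in which the tool goes at most 50 mm and 0.15 rad, less where a joint would pass 70% of its speed; a pose out of reach is approached as far as the arm can. OPENING is the finger opening in mm, set as the command begins (- or left out keeps the last). The fingers move at their own pace and stop on an object; FORCE is the grip in N (left out, the last holds). Time passes only in rows, so rows that do not move let the fingers close. It prints the time, the measured TCP pose, the force, the opening and the grip force at its end. Input that does not fit is refused with a message, and nothing moves.
- manip.read_state(): the state, without advancing time (a new reading comes with each control period).
- manip.camera(name): name is "scene" or "side" or "wrist"; returns (picture, depth): 480x640x3 uint8, red, green, blue; 480x640 float32, mm along the optical axis (not along the pixel's ray), 0 where there is no reading.
- manip.camera_info(name): a dict with "K" (3x3 intrinsics, pixels), "rvec" (rotation vector, rad) and "tvec" (3), from world to camera coordinates, as OpenCV has them; the wrist camera has in their place "mount" (4x4, takes a point from camera to tool coordinates, whose origin is the TCP and whose axes are the flange's). Camera axes: x right, y down, z forward; pixel columns grow to the right and rows downward; lengths in mm; the calibration is good to about 2 mm. A picture is of the moment at which its call begins: read the wrist's pose just before it. camera_info takes no time and is no camera call.
- manip.sign_off(): hands the job in; it is judged then, once.
The state is a dict: "clock": time; "joints": joint angles; "qd": joint speeds; "effort": joint torques, N m; "eef_pos": TCP position; "eef_rot": TCP orientation; "wrist_force": force on the tool from outside, world axes, zero at the start; "moment": the same for the moment, N m; "finger_gap": finger opening in mm; "finger_force": force on a finger pad.
Only numpy, scipy, OpenCV 4.12 (cv2) and the standard library are available. Lean on these libraries where they do the work, as an engineer would, in place of code of your own. Each camera call takes 0.05 s, during which the arm holds its last target. There are 200 camera calls.

## Working session

There is one attempt and no reset: what is moved stays moved. The work goes in short steps, Python scripts to look and compute and a shell command to move; the robot and the scene stay as the last step left them, time stands still between calls to the robot, and variables do not carry over. Pictures are saved under pics/ and viewed, at most 10 in all, crops included, and the job is handed in when it is done.

```bash
ls; mkdir -p pics
python3 - <<'E'
from cell import manip
import cv2,numpy as np
print(manip.grip_depth, manip.read_state())
for n in("scene","side","wrist"):
    p,d=manip.camera(n); i=manip.camera_info(n); cv2.imwrite(f"pics/{n}0.png",p[:,:,::-1]); np.savez(f"{n}0.npz",p=p,d=d,**{k:np.array(v) for k,v in i.items()}); print(n,i)
E
```

```text
pics
-18.8 {'clock': 0.0, 'joints': array([ 1.09036440e+00,  3.00495247e-01,  1.52156136e+00,  2.23114514e-07,
        1.32071264e+00, -6.66153246e-02]), 'qd': array([ 4.39032289e-04, -1.64567317e-03,  6.89966424e-05, -1.62558761e-03,
        1.71794529e-03,  2.46572120e-03]), 'effort': array([ 1.38029940e-03, -5.31812704e+01, -3.52744746e+01,  7.08764512e-02,
        2.43641669e-02, -1.14293443e-04]), 'eef_pos': array([221.0492166 , 503.34159334, 204.881431  ]), 'eef_rot': array([-3.14041868e+00, -7.85372292e-05,  2.72777595e+00]), 'wrist_force': array([-0.04843828,  0.0040071 ,  0.47362037]), 'moment': array([-0.02834189,  0.00828848, -0.02720594]), 'finger_force': 0.0, 'finger_gap': 94.02409156606062}
scene {'K': array([[445.36901845,   0.        , 316.30448588],
       [  0.        , 445.36901845, 242.47779928],
       [  0.        ,   0.        ,   1.        ]]), 'rvec': array([ 2.1270545 , -1.09945087,  0.48941355]), 'tvec': array([-323.78719081,  520.36921021,  786.19626866])}
side {'K': array([[450.46504846,   0.        , 315.7066297 ],
       [  0.        , 450.46504846, 235.99375611],
       [  0.        ,   0.        ,   1.        ]]), 'rvec': array([ 2.02701992, -0.26989914,  0.13710563]), 'tvec': array([-556.80107835,  286.68036091, 1178.62215596])}
wrist {'K': array([[392.98101966,   0.        , 321.36215817],
       [  0.        , 392.98101966, 241.16382409],
       [  0.        ,   0.        ,   1.        ]]), 'mount': array([[-6.82323312e-04, -9.70965962e-01, -2.39216711e-01,
         6.87419371e+01],
       [ 9.99999651e-01, -7.78052425e-04,  3.05745146e-04,
        -4.04429468e-01],
       [-4.82991272e-04, -2.39216419e-01,  9.70966154e-01,
        -1.78391975e+02],
       [ 0.00000000e+00,  0.00000000e+00,  0.00000000e+00,
         1.00000000e+00]])}
```

View pics/scene0.png

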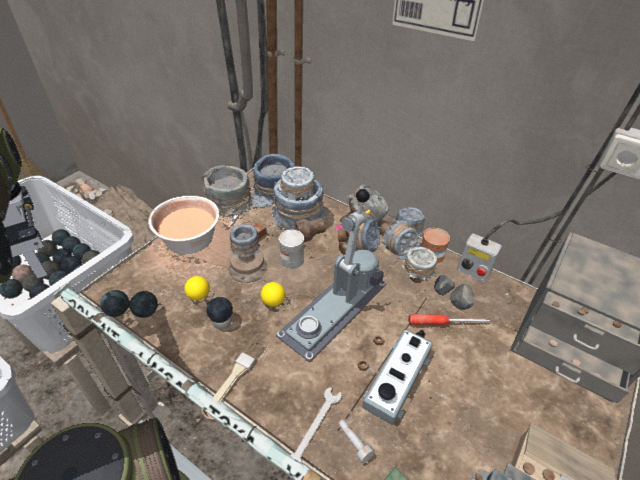

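View pics/side0.png

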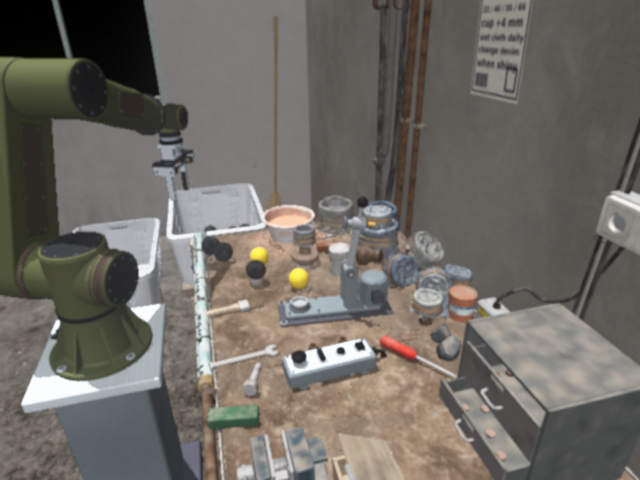

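The dark stone at scene (219,310) stands in a grey ring. The dark balls at (115,303) and (144,303) sit at the bench edge with no ring, and the balls at (197,288) and (273,294) are yellow. The stone at (219,310) is the one that fits. The machine's cup is at (309,325), the knob at (363,195) and the key box at about (397,375). I'll confirm in an enlarged crop.

```bash
cat > h.py <<'E'
import cv2,numpy as np
from scipy.spatial.transform import Rotation as R
from cell import manip
def load(n):return dict(np.load(n+'.npz'))
def snap(n,tag):
    s=manip.read_state();p,d=manip.camera(n);i=manip.camera_info(n)
    i={k:np.array(v) for k,v in i.items()}
    if n=='wrist':
        T=np.eye(4);T[:3,:3]=R.from_euler('xyz',s['eef_rot']).as_matrix();T[:3,3]=s['eef_pos']
        M=np.linalg.inv(T@i['mount']);i['rvec']=R.from_matrix(M[:3,:3]).as_rotvec();i['tvec']=M[:3,3]
    np.savez(tag+'.npz',p=p,d=d,**i);cv2.imwrite(f'pics/{tag}.png',p[:,:,::-1]);return load(tag)
def ray(v,u):
    Rm=R.from_rotvec(v['rvec']).as_matrix();o=-Rm.T@v['tvec'];r=Rm.T@np.linalg.inv(v['K'])@[u[0],u[1],1];return o,r
def pz(v,u,z):o,r=ray(v,u);return o+r*(z-o[2])/r[2]
def pd(v,u,w=1):
    x,y=int(round(u[0])),int(round(u[1]));q=v['d'][y-w:y+w+1,x-w:x+w+1];o,r=ray(v,u);return o+r*np.median(q[q>0])
def tri(*vu):
    A=np.zeros((3,3));b=np.zeros(3)
    for v,u in vu:
        o,r=ray(v,u);r=r/np.linalg.norm(r);P=np.eye(3)-np.outer(r,r);A+=P;b+=P@o
    return np.linalg.solve(A,b)
def proj(v,X):
    return cv2.projectPoints(np.array([X],float),v['rvec'],v['tvec'],v['K'],None)[0].ravel()
def crop(v,x,y,w,h,f):return cv2.resize(v['p'][y:y+h,x:x+w,::-1],None,fx=f,fy=f,interpolation=cv2.INTER_CUBIC)
def togo(X,yaw=None):
    """tool-axes shift of TCP to world X"""
    s=manip.read_state();Rm=R.from_euler('xyz',s['eef_rot']);print('togo',Rm.inv().apply(np.array(X)-s['eef_pos']).round(1),'rot',s['eef_rot'].round(3))
E
python3 - <<'E'
from h import *
s,d=load('scene0'),load('side0')
a=crop(s,180,270,130,90,3);b=crop(s,350,320,100,100,3)
c=crop(d,230,220,130,90,3);e=crop(d,275,330,120,60,3)
W=np.zeros((600,800,3),np.uint8)
W[:270,:390]=a;W[:300,400:700]=b;W[300:570,:390]=c;W[300:480,400:760]=e
cv2.imwrite('pics/c1.png',W)
for n,u in dict(stone=(219,310),cup=(309,325),stop=(387,391),k1=(397,374),k2=(405,357),k3=(416,342),knob=(363,195)).items():print(n,pd(s,u).round(1))
for n,u in dict(stone=(256,270),cup=(300,303),stop=(298,356),k1=(320,354),k2=(341,349),k3=(359,346)).items():print(n,pd(d,u).round(1))
E
```

```text
stone [418.5 180.8  69.9]
cup [529.4  -3.5  33.6]
stop [ 469.  -244.5   68.7]
k1 [ 523.1 -241.5   56.2]
k2 [ 571.  -236.7   56. ]
k3 [ 621.4 -239.5   55.6]
knob [693.  -26.  337.8]
stone [429.5 168.2  58.8]
cup [528.7  -5.4  34.6]
stop [ 469.8 -251.8   67.7]
k1 [ 523.  -247.    56.6]
k2 [ 575.1 -244.1   56.9]
k3 [ 620.5 -243.    54.4]
```

View pics/c1.png

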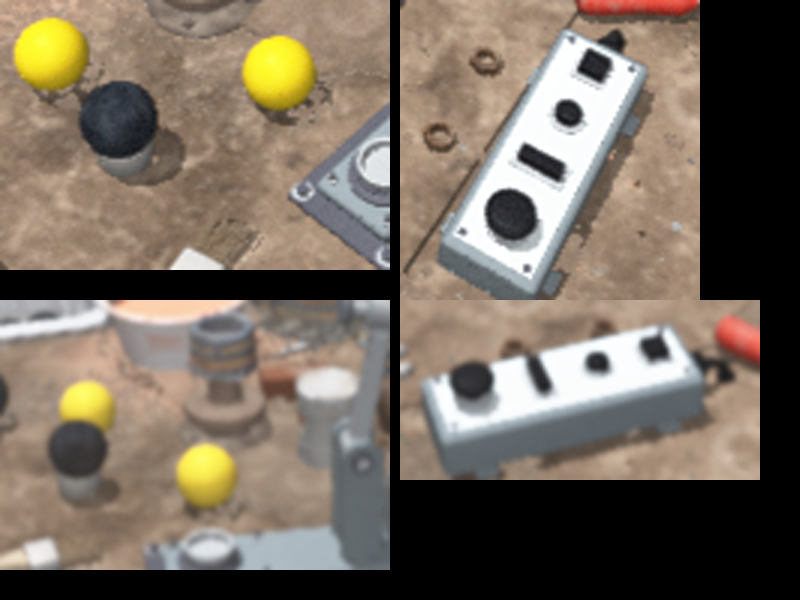

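The crop confirms it: the dark stone on the grey ring is at crop (118,120), scene (219,310), with yellow balls either side. On the key box, from the near end, the order is stop (511,214), long (541,162), round (568,113), square (594,65).

Run:
```python
from h import *
from scipy.optimize import least_squares
s,d=load('scene0'),load('side0')
def cloud(v,x0,y0,x1,y1):
    Y,X=np.mgrid[y0:y1,x0:x1];D=v['d'][y0:y1,x0:x1]
    K=v['K'];P=np.stack([(X-K[0,2])/K[0,0]*D,(Y-K[1,2])/K[1,1]*D,D],-1)[D>0]
    return (P-v['tvec'])@R.from_rotvec(v['rvec']).as_matrix()
def fit(P,c0,r):
    c=np.array(c0,float)
    for k in range(4):
        q=P[abs(np.linalg.norm(P-c,axis=1)-r)<[25,12,6,4][k]];c=least_squares(lambda c:np.linalg.norm(q-c,axis=1)-r,c,loss='soft_l1').x
    return c.round(1),len(q)
print('stone',fit(cloud(s,200,290,240,325),[425,172,47],31.5),fit(cloud(d,240,255,272,285),[430,172,47],31.5))
print('knob',fit(cloud(s,352,184,374,206),[695,-26,328],15),fit(cloud(d,350,190,376,215),[695,-26,328],15))
# cup by rim pixels at z 42; triangulation of keys
S={'stop':(387.2,391.2),'long':(397.2,374),'round':(406,357.7),'sq':(414.7,341.6),'cup':(308.3,325.5)}
D={'stop':(299,356.5),'long':(321.3,354),'round':(340.7,350.3),'sq':(360,346),'cup':(299.5,302.5)}
for k in S:print(k,tri((s,S[k]),(d,D[k])).round(1),[pz(v,u[k],{'stop':68,'cup':42}.get(k,55)).round(1) for v,u in((s,S),(d,D))])
```

```text
stone (array([431.2, 196.2,  46.6]), 559) (array([430.1, 195.9,  46.5]), 324)
knob (array([702.2, -20.4, 327.9]), 163) (array([700.5, -20.3, 328.3]), 116)
stop [ 473.9 -243.7   58.5] [array([ 469.2, -244.9,   68. ]), array([ 471.6, -254.4,   68. ])]
long [ 527.4 -240.9   50. ] [array([ 524. , -241.7,   55. ]), array([ 526.4, -246. ,   55. ])]
round [ 576.3 -238.    47.4] [array([ 571.4, -239.1,   55. ]), array([ 573.7, -246.2,   55. ])]
sq [ 626.1 -235.4   47.1] [array([ 621.1, -236.5,   55. ]), array([ 622.5, -244.3,   55. ])]
cup [527.4  -3.   34.4] [array([522.3,  -6.4,  42. ]), array([525.8, -13. ,  42. ])]
```

```bash
python3 - <<'E'
from h import *
s=load('scene0')
for u in ((197,288),(273,294),(115,303),(144,303)):print(pz(s,u,30).round())
E
echo '[-40,-25,0,0,0,-0.06,-80,-50,0,0,0,-0.12,-120,-75,0,0,0,-0.18,-160,-100,0,0,0,-0.24,-200,-125,0,0,0,-0.32]' > m.json && python3 -m creep m.json 94 30
```

```text
[456. 302.  30.]
[556. 130.  30.]
[302. 433.  30.]
[344. 374.  30.]
clock: 0.65
eef_pos: [354.6, 307.0, 205.4]
eef_rot: [-3.142, 0.0, 3.051]
wrist_force: [0.4, 0.7, 0.9]
finger_gap: 94.4
finger_force: 0.0
```

```bash
echo '[-28,-34,0,0,0,0,-57,-68,0,0,0,0,-86,-103,0,0,0,0,-86,-103,0,0,0,0]' > m.json && python3 -m creep m.json
python3 - <<'E'
from h import *
v=snap('wrist','w1'); print(proj(v,[430.6,196,46.6]), proj(v,[527,-5,42]))
E
```

```text
clock: 1.05
eef_pos: [431.9, 194.5, 205.3]
eef_rot: [-3.141, 0.0, 3.043]
wrist_force: [-0.6, -0.1, -0.5]
finger_gap: 93.8
finger_force: 0.0
[323.43184245 223.72439408] [123.97667047 341.70082722]
```

View pics/w1.png

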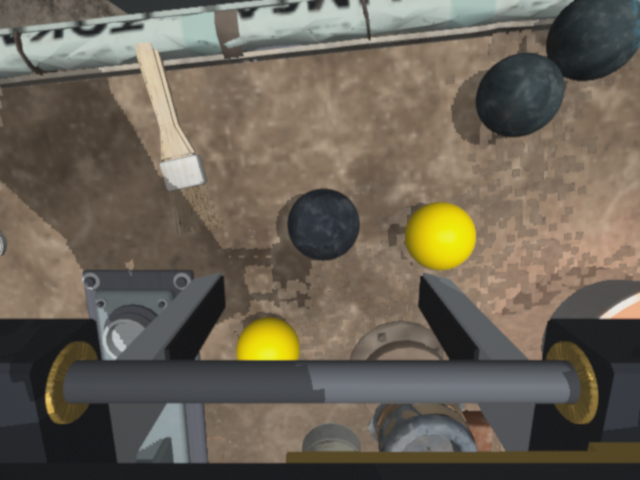

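The wrist picture has the stone at (323,224), exactly where predicted. The yellow balls at (441,236) and (268,345) are clear of the fingers, and the cup is near (129,335). I'll descend.

```bash
echo '[1,1,45,0,0,0,1,1,90,0,0,0,1,1,135,0,0,0,1,1,165,0,0,0,1.4,1.4,177,0,0,0]' > m.json && python3 -m creep m.json; echo '[0,0,0.5,0,0,0,0,0,0.5,0,0,0,0,0,0.5,0,0,0,0,0,0.5,0,0,0,0,0,0.5,0,0,0]' > m.json && python3 -m creep m.json 50 25;echo '[0,0,0,0,0,0,0,0,0,0,0,0,0,0,0,0,0,0]' > m.json && python3 -m creep m.json 50 25
```

```text
clock: 1.6
eef_pos: [426.8, 200.0, 25.9]
eef_rot: [-3.14, -0.004, 3.049]
wrist_force: [0.5, 1.2, -0.3]
finger_gap: 93.7
finger_force: 0.0
clock: 2.1
eef_pos: [429.2, 197.7, 29.3]
eef_rot: [-3.138, 0.001, 3.049]
wrist_force: [-2.0, -23.3, 13.4]
finger_gap: 61.7
finger_force: 25.0
clock: 2.4
eef_pos: [429.3, 197.7, 29.3]
eef_rot: [-3.138, 0.001, 3.048]
wrist_force: [-2.8, -21.7, 13.7]
finger_gap: 61.7
finger_force: 25.0
```

```bash
echo '[0,0,-5,0,0,0,0,0,-20,0,0,0,0,0,-50,0,0,0,0,0,-90,0,0,0,0,0,-90,0,0,0]' > m.json && python3 -m creep m.json
python3 - <<'E'
from h import *
s,d=snap('scene','s2'),snap('side','d2')
w=load('w1')
W=np.zeros((600,800,3),np.uint8)
W[:240,:320]=crop(s,280,300,80,60,4);W[:240,330:650]=crop(d,270,280,80,60,4);W[250:570,:520]=crop(w,70,260,130,80,4)
cv2.imwrite('pics/c2.png',W);print(manip.read_state()['eef_pos'],manip.read_state()['wrist_force'])
E
```

```text
clock: 2.9
eef_pos: [430.8, 200.5, 122.9]
eef_rot: [3.138, 0.007, 3.048]
wrist_force: [1.0, 0.3, -3.8]
finger_gap: 61.7
finger_force: 25.0
[428.74212515 199.70865039 118.30680382] [-0.87928332 -0.17156613 -4.84122296]
```

View pics/c2.png

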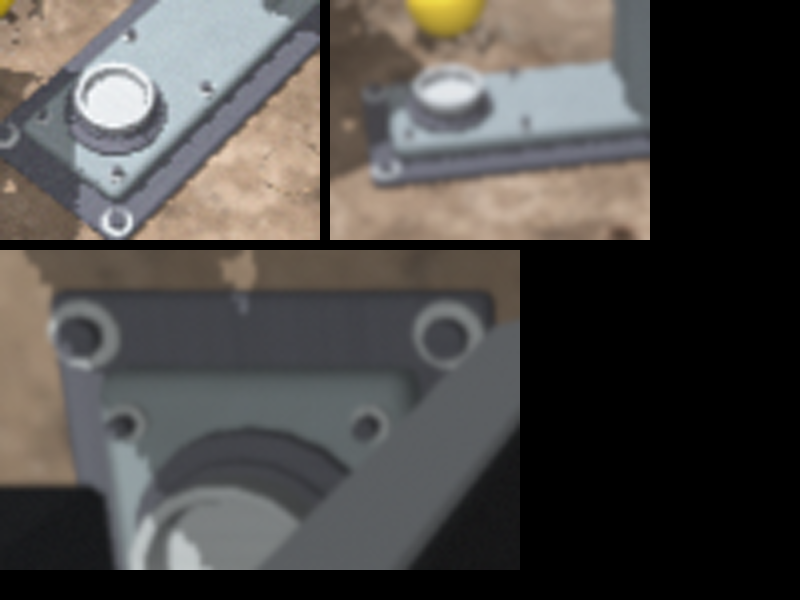

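The scene crop has the cup mouth at (116,97) and the side crop at (448,88). That is scene (308.7,323.9) and side (299.1,301.6). I'll fit the rim on depth as well, and the held stone.

```bash
cat >> h.py <<'E'
from scipy.optimize import least_squares
def cloud(v,x0,y0,x1,y1):
    Y,X=np.mgrid[y0:y1,x0:x1];D=v['d'][y0:y1,x0:x1]
    K=v['K'];P=np.stack([(X-K[0,2])/K[0,0]*D,(Y-K[1,2])/K[1,1]*D,D],-1)[D>0]
    return (P-v['tvec'])@R.from_rotvec(v['rvec']).as_matrix()
def fit(P,c0,r):
    c=np.array(c0,float)
    for k in range(4):
        q=P[abs(np.linalg.norm(P-c,axis=1)-r)<[25,12,6,4][k]];c=least_squares(lambda c:np.linalg.norm(q-c,axis=1)-r,c,loss='soft_l1').x
    return c.round(1),len(q)
E
python3 - <<'E'
from h import *
s,d=load('s2'),load('d2')
for v,u in((s,(308.7,323.9)),(d,(299.1,301.6))):
    print('rim',pz(v,u,42).round(1))
    x,y=map(int,u);P=cloud(v,x-20,y-16,x+20,y+16);q=P[(abs(P[:,2]-42)<3)&(np.hypot(P[:,0]-525,P[:,1]+6)<32)]
    c=least_squares(lambda c:np.hypot(q[:,0]-c[0],q[:,1]-c[1])-22,[525,-6],loss='soft_l1').x;print(' fit',c.round(1),len(q),q[:,2].mean().round(1), 'ext',q[:,:2].min(0).round(1),q[:,:2].max(0).round(1))
    # housing top edges: z 22
print('tri',tri((s,(308.7,323.9)),(d,(299.1,301.6))).round(1))
st=manip.read_state()
for v in(s,d):
    u=proj(v,st['eef_pos']+[0,0,18.8]);x,y=map(int,u);print('stone',fit(cloud(v,x-30,y-25,x+30,y+25),st['eef_pos']+[0,0,18.8],31.5),st['eef_pos'])
# machine yaw from housing top points (z~22) scene
P=cloud(s,270,260,400,360);q=P[(abs(P[:,2]-22)<2)&(P[:,0]<640)&(P[:,0]>480)].astype(np.float32)
print(cv2.minAreaRect(q[:,:2]),len(q))
E
```

```text
rim [526.7  -4.4  42. ]
 fit [526.8  -3.3] 95 42.1 ext [504.5 -25.6] [550.8  19.3]
rim [525.7  -8.5  42. ]
 fit [526.3  -4.2] 71 41.7 ext [503.5 -26.7] [549.8  21.6]
tri [527.3  -3.8  39.3]
stone (array([433.2, 200.7, 140.3]), 332) [428.74212515 199.70865039 118.30680382]
stone (array([430.5, 199.4, 137.8]), 202) [428.74212515 199.70865039 118.30680382]Traceback (most recent call last):
  File "<stdin>", line 14, in <module>
cv2.error: OpenCV(4.12.0) /io/opencv/modules/imgproc/src/convhull.cpp:143: error: (-215:Assertion failed) total >= 0 && (depth == CV_32F || depth == CV_32S) in function 'convexHull'
```

```bash
echo '[-23,-39,0,0,0,0,-46,-78,0,0,0,0,-69,-117,0,0,0,0,-92,-156,0,0,0,0,-115,-193.6,0,0,0,0]' > m.json && python3 -m creep m.json;echo '[0,0,0,0,0,0,0,0,0,0,0,0,0,0,0,0,0,0]' > m.json && python3 -m creep m.json
python3 - <<'E'
from h import *
s,d=snap('scene','s3'),snap('side','d3')
st=manip.read_state();print(st['eef_pos'])
for v in(s,d):
    u=proj(v,st['eef_pos']+[0,0,18.8]);x,y=map(int,u);print('stone',fit(cloud(v,x-30,y-25,x+30,y+25),st['eef_pos']+[0,0,18.8],31.5))
togo([524.9,-3.8,60])
E
```

```text
clock: 3.5
eef_pos: [524.7, -5.7, 116.2]
eef_rot: [3.142, -0.003, 3.048]
wrist_force: [0.8, 1.1, -3.8]
finger_gap: 61.8
finger_force: 25.0
clock: 3.8
eef_pos: [524.3, -3.2, 116.9]
eef_rot: [3.141, -0.002, 3.048]
wrist_force: [0.4, 0.5, -4.4]
finger_gap: 61.8
finger_force: 25.0
[524.54833046  -2.90823581 117.47739982]
stone (array([526.6,  -2.5, 134. ]), 489)
stone (array([525.4,  -3.3, 134.8]), 248)
togo [-0.5 -0.9 57.5] rot [ 3.142e+00 -1.000e-03  3.049e+00]
```

```bash
echo '[-0.8,-0.8,20,0,0,0,-0.8,-0.8,40,0,0,0,-0.8,-0.8,55,0,0,0,-0.8,-0.8,60,0,0,0,-0.8,-0.8,62,0,0,0]' > m.json && python3 -m creep m.json;echo '[0,0,1,0,0,0,0,0,2,0,0,0,0,0,3,0,0,0,0,0,4,0,0,0,0,0,4,0,0,0]' > m.json && python3 -m creep m.json
```

```text
clock: 4.4
eef_pos: [525.6, -4.2, 55.8]
eef_rot: [3.142, -0.001, 3.049]
wrist_force: [0.2, 0.3, -4.3]
finger_gap: 61.7
finger_force: 25.0
clock: 4.9
eef_pos: [525.8, -4.8, 52.0]
eef_rot: [-3.142, 0.0, 3.048]
wrist_force: [-0.0, -0.1, -3.7]
finger_gap: 61.6
finger_force: 25.0
```

```bash
echo '[0,-0.5,0.5,0,0,0,0,-0.5,1,0,0,0,0,-0.5,1.5,0,0,0,0,-0.5,2,0,0,0,0,-0.5,2,0,0,0]' > m.json && python3 -m creep m.json;echo '[0,0,0.5,0,0,0,0,0,1,0,0,0,0,0,1,0,0,0]' > m.json && python3 -m creep m.json;python3 - <<'E'
from h import *
s,d=snap('scene','s4'),snap('side','d4')
st=manip.read_state();print(st['eef_pos'])
for v in(s,d):
    u=proj(v,st['eef_pos']+[0,0,18.8]);x,y=map(int,u);print('stone',fit(cloud(v,x-30,y-25,x+30,y+25),st['eef_pos']+[0,0,18.8],31.5))
E
```

```text
clock: 5.4
eef_pos: [526.2, -5.2, 51.0]
eef_rot: [3.141, 0.001, 3.048]
wrist_force: [-3.4, 2.5, 10.2]
finger_gap: 61.7
finger_force: 25.0
clock: 5.7
eef_pos: [526.5, -5.2, 50.7]
eef_rot: [3.142, 0.002, 3.048]
wrist_force: [-7.1, 3.4, 18.2]
finger_gap: 61.6
finger_force: 25.0
[526.52073704  -5.21277089  50.77658881]
stone (array([528.3,  -4.8,  67.8]), 437)
stone (array([526.1, -11.6,  64. ]), 197)
```

```bash
echo '[0.5,0.4,-0.5,0,0,0,1,0.5,-1,0,0,0,1,0.5,-1,0,0,0]' > m.json && python3 -m creep m.json - 8;echo '[0,0,0,0,0,0,0,0,0,0,0,0,0,0,0,0,0,0,0,0,0,0,0,0,0,0,0,0,0,0]' > m.json && python3 -m creep m.json 94;python3 - <<'E'
from h import *
s,d=snap('scene','s5'),snap('side','d5')
st=manip.read_state();print(st['eef_pos'])
for v in(s,d):
    u=proj(v,[526.7,-3.8,66]);x,y=map(int,u);print('stone',fit(cloud(v,x-30,y-25,x+30,y+25),[526.7,-3.8,66],31.5))
E
```

```text
clock: 6.1
eef_pos: [525.5, -4.7, 50.6]
eef_rot: [-3.142, 0.002, 3.048]
wrist_force: [0.0, 0.9, 5.4]
finger_gap: 62.0
finger_force: 8.0
clock: 6.6
eef_pos: [524.7, -4.7, 49.8]
eef_rot: [-3.142, -0.0, 3.048]
wrist_force: [-0.3, -0.5, 0.3]
finger_gap: 93.7
finger_force: 0.0
[524.77462865  -4.67189844  49.90153959]
stone (array([527.5,  -2.9,  67.1]), 491)
stone (array([525.5, -10.8,  56. ]), 151)
```

```bash
echo '[0,0,-20,0,0,0,0,0,-50,0,0,0,0,0,-80,0,0,0,0,0,-100,0,0,0,0,0,-100,0,0,0]' > m.json && python3 -m creep m.json;python3 - <<'E'
from h import *
s,d,w=snap('scene','s6'),snap('side','d6'),snap('wrist','w6')
for v in(s,d):
    u=proj(v,[526.7,-3.8,66]);x,y=map(int,u);print('stone',fit(cloud(v,x-30,y-25,x+30,y+25),[526.7,-3.8,66],31.5))
P=cloud(s,270,260,400,360);q=P[(abs(P[:,2]-22)<2)&(P[:,0]<640)&(P[:,0]>480)&(abs(P[:,1])<60)].astype(np.float32)
print(cv2.minAreaRect(q[:,:2].copy()),len(q))
for k in('round','stop'):pass
P=cloud(s,350,320,450,420).astype(np.float32)
q=P[(abs(P[:,2]-41)<4)];print('face',cv2.minAreaRect(q[:,:2].copy()),len(q))
for c in((524,-241,55),(573,-239,55),(622,-237,55),(471,-245,68)):
    for v,b in((s,(350,320,450,420)),(d,(270,320,400,400))):
        P=cloud(v,*b);q=P[(P[:,2]>c[2]-5)&(P[:,2]<c[2]+3)&(np.hypot(P[:,0]-c[0],P[:,1]-c[1])<24)]
        print(c,((q.max(0)+q.min(0))/2).round(1),np.median(q,0).round(1),q.max(0).round(1)-q.min(0).round(1),len(q))
E
```

```text
clock: 7.2
eef_pos: [525.9, -4.8, 152.6]
eef_rot: [3.142, 0.005, 3.048]
wrist_force: [0.1, 0.4, -0.7]
finger_gap: 94.3
finger_force: 0.0
stone (array([527.7,  -2.9,  67.2]), 573)
stone (array([526.6,  -2.9,  67.2]), 417)
((563.029296875, -7.736480712890625), (78.0754623413086, 158.64581298828125), 84.52364349365234) 623
face ((546.2883911132812, -239.0507354736328), (216.316162109375, 73.61860656738281), 3.0113422870635986) 2011
(524, -241, 55) [ 525.4 -238.9   54.2] [ 524.9 -240.2   55.5] [14.8 36.5  7.6] 94
(524, -241, 55) [ 525.6 -242.1   53.9] [ 525.  -242.2   55.9] [14.2 33.3  7.9] 68
(573, -239, 55) [ 575.  -237.1   53.9] [ 573.7 -237.9   54.9] [21.6 20.5  7.1] 59
(573, -239, 55) [ 574.2 -239.1   53.7] [ 573.7 -241.8   54.2] [19.5 22.3  7.3] 48
(622, -237, 55) [ 624.4 -234.8   54.1] [ 622.5 -235.8   55.2] [23.4 21.5  7.7] 77
(622, -237, 55) [ 623.2 -236.2   53.9] [ 622.4 -237.5   55.3] [21.4 22.6  7.3] 68
(471, -245, 68) [ 472.4 -242.7   66.9] [ 471.  -243.5   66.6] [36.  36.2  7.7] 214
(471, -245, 68) [ 472.6 -246.    67. ] [ 471.3 -247.4   66.8] [36.2 34.5  7.8] 134
```

```bash
echo '[-14,-45,0,0,0,0,-28,-91,0,0,0,0,-42,-136,0,0,0,0,-56,-182,0,0,0,0,-70.6,-227.4,0,0,0,0]' > m.json && python3 -m creep m.json 0 20;echo '[0,0,20,0,0,0,0,0,45,0,0,0,0,0,65,0,0,0,0,0,75,0,0,0,0,0,75,0,0,0]' > m.json && python3 -m creep m.json
python3 - <<'E'
from h import *
togo([574.3,-238,50]);w=snap('wrist','w7');print(proj(w,[574.3,-238,55]),proj(w,manip.read_state()['eef_pos']))
E
```

```text
clock: 7.85
eef_pos: [573.4, -239.5, 148.3]
eef_rot: [3.141, -0.002, 3.048]
wrist_force: [-0.2, 0.3, 0.3]
finger_gap: 57.2
finger_force: 0.0
clock: 8.35
eef_pos: [572.9, -237.2, 72.8]
eef_rot: [3.14, -0.003, 3.048]
wrist_force: [0.3, -0.6, -0.5]
finger_gap: 17.4
finger_force: 0.0
togo [-1.5 -0.7 22.8] rot [ 3.140e+00 -3.000e-03  3.048e+00]
[320.96040945 281.68990103] [321.88024326 293.6778595 ]
```

View pics/w7.png

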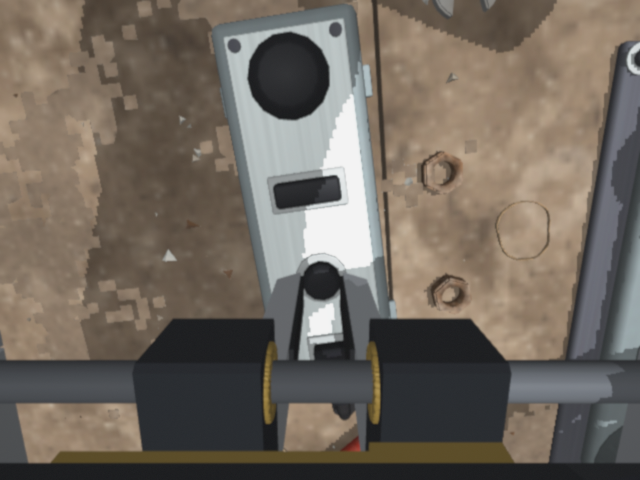

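The round key is at (322,281), as predicted, directly under the closing fingers. The long key is at (307,191) and the stop at (288,75), both clear.

```bash
echo '[-1,-0.7,0,0,0,0,-1,-0.7,4,0,0,0,-1,-0.7,8,0,0,0,-1,-0.7,12,0,0,0,-1,-0.7,15,0,0,0]' > m.json && python3 -m creep m.json 0 20;echo '[0,0,2,0,0,0,0,0,4,0,0,0,0,0,6,0,0,0,0,0,8,0,0,0,0,0,8,0,0,0]' > m.json && python3 -m creep m.json
```

```text
clock: 8.9
eef_pos: [574.6, -238.4, 59.6]
eef_rot: [3.141, -0.0, 3.048]
wrist_force: [-0.4, 0.4, 0.7]
finger_gap: 0.7
finger_force: 0.0
clock: 9.4
eef_pos: [574.8, -238.5, 52.0]
eef_rot: [-3.142, 0.0, 3.048]
wrist_force: [-0.1, 0.2, 3.6]
finger_gap: 0.4
finger_force: 1.7
```

```bash
echo '[0,0,1.5,0,0,0,0,0,2.5,0,0,0,0,0,3.5,0,0,0,0,0,3.5,0,0,0]' > m.json && python3 -m creep m.json;echo '[0,0,-5,0,0,0,0,0,-15,0,0,0,0,0,-25,0,0,0,0,0,-25,0,0,0]' > m.json && python3 -m creep m.json
python3 - <<'E'
from h import *
togo([623.4,-235.6,60])
E
```

```text
clock: 9.8
eef_pos: [574.9, -238.6, 49.9]
eef_rot: [-3.141, 0.001, 3.048]
wrist_force: [-6.5, 3.7, 16.7]
finger_gap: 0.5
finger_force: 8.3
clock: 10.2
eef_pos: [575.4, -238.8, 75.2]
eef_rot: [-3.141, 0.002, 3.048]
wrist_force: [0.0, -0.3, -1.0]
finger_gap: 0.5
finger_force: 0.0
togo [-47.5   7.7  15.3] rot [-3.141e+00  2.000e-03  3.048e+00]
```

Round key bottomed out (16.7 N at 49.9 mm). Square key next.

```bash
echo '[-24,4,0,0,0,0,-48,7.7,0,0,0,0,-48,7.7,0,0,0,0,-48,7.7,10,0,0,0,-48,7.7,15,0,0,0]' > m.json && python3 -m creep m.json;echo '[0,0,3,0,0,0,0,0,6,0,0,0,0,0,9,0,0,0,0,0,11,0,0,0,0,0,11,0,0,0]' > m.json && python3 -m creep m.json
```

```text
clock: 10.7
eef_pos: [622.1, -235.2, 56.9]
eef_rot: [3.141, -0.002, 3.048]
wrist_force: [-0.3, 0.7, -0.3]
finger_gap: 0.4
finger_force: 0.0
clock: 11.2
eef_pos: [623.1, -235.5, 50.1]
eef_rot: [-3.141, 0.0, 3.048]
wrist_force: [-12.9, 3.3, 23.8]
finger_gap: 0.4
finger_force: 11.7
```

```bash
echo '[0,0,-8,0,0,0,0,0,-25,0,0,0,33,-5,-27,0,0,0,66,-10,-27,0,0,0,97.3,-14,-27,0,0,0]' > m.json && python3 -m creep m.json;echo '[0,0,0,0,0,0,0,0,5,0,0,0,0,0,10,0,0,0,0,0,16,0,0,0,0,0,16,0,0,0]' > m.json && python3 -m creep m.json;python3 - <<'E'
from h import *
togo([525.2,-240.5,50])
E
```

```text
clock: 11.7
eef_pos: [524.0, -240.2, 75.3]
eef_rot: [-3.141, 0.001, 3.048]
wrist_force: [0.2, -0.2, 0.6]
finger_gap: 0.4
finger_force: 0.0
clock: 12.2
eef_pos: [525.0, -239.7, 57.0]
eef_rot: [3.141, -0.002, 3.048]
wrist_force: [0.5, 0.2, 0.2]
finger_gap: 0.3
finger_force: 0.0
togo [-0.3 -0.7  7. ] rot [ 3.141e+00 -2.000e-03  3.048e+00]
```

```bash
echo '[0,-0.7,3,0,0,0,0,-0.7,6,0,0,0,0,-0.7,9,0,0,0,0,-0.7,11,0,0,0,0,-0.7,11,0,0,0]' > m.json && python3 -m creep m.json;echo '[0,0,-10,0,0,0,0,0,-50,0,0,0,0,0,-95,0,0,0,0,0,-140,0,0,0,0,0,-180,0,0,0]' > m.json && python3 -m creep m.json;echo '[0,0,-40,0,0,0,0,0,-80,0,0,0,0,0,-80,0,0,0]' > m.json && python3 -m creep m.json 94;python3 - <<'E'
from h import *
s,d=snap('scene','s8'),snap('side','d8')
for v in(s,d):
    u=proj(v,[526.7,-3.8,66]);x,y=map(int,u);print('stone',fit(cloud(v,x-30,y-25,x+30,y+25),[526.7,-3.8,66],31.5))
    u=proj(v,[701.4,-20.4,328]);x,y=map(int,u);print('knob',fit(cloud(v,x-12,y-12,x+12,y+12),[701.4,-20.4,328],15))
togo([600,-11,309])
E
```

```text
clock: 12.7
eef_pos: [525.6, -241.0, 49.9]
eef_rot: [-3.141, 0.002, 3.048]
wrist_force: [-10.0, 6.8, 27.1]
finger_gap: 0.5
finger_force: 13.6
clock: 13.2
eef_pos: [524.9, -240.9, 229.7]
eef_rot: [-3.141, 0.001, 3.048]
wrist_force: [-0.2, -0.1, 0.4]
finger_gap: 0.5
finger_force: 0.0
clock: 13.5
eef_pos: [526.0, -241.4, 313.0]
eef_rot: [-3.138, 0.008, 3.048]
wrist_force: [0.0, -0.4, 0.2]
finger_gap: 21.3
finger_force: 0.0
stone (array([527.7,  -2.8,  67.1]), 579)
knob (array([701.4, -20.4, 328. ]), 0)
stone (array([526.6,  -3.2,  67.1]), 418)
knob (array([699.7, -20.4, 328.2]), 115)
togo [-53.1 235.9  -1.5] rot [-3.141e+00  1.000e-03  3.048e+00]
```

```bash
echo '[-10,47,-1,0,0,0,-20,94,-1,0,0,0,-31,141,-1,0,0,0,-42,189,-1,0,0,0,-53,236,-1,0,0,0]' > m.json && python3 -m creep m.json 94;echo '[0,0,0,0,0,0,0,0,0,0,0,0]' > m.json && python3 -m creep m.json 94;python3 - <<'E'
from h import *
togo([700.9,-20.4,309.2]);print(manip.read_state()['joints'],manip.read_state()['finger_gap'])
E
```

```text
clock: 14.1
eef_pos: [599.8, -8.9, 306.7]
eef_rot: [-3.141, -0.003, 3.048]
wrist_force: [-0.2, -1.3, 0.2]
finger_gap: 69.2
finger_force: 0.0
clock: 14.3
eef_pos: [599.7, -10.1, 306.6]
eef_rot: [-3.141, -0.003, 3.05]
wrist_force: [-0.3, -0.6, -0.6]
finger_gap: 84.7
finger_force: 0.0
togo [-101.8   -0.9   -2.9] rot [-3.141e+00 -3.000e-03  3.050e+00]
[-7.78705343e-02  3.65976320e-01  1.20294957e+00 -2.36066214e-04
  1.57546821e+00 -1.55661103e+00] 84.67333888680307
```

```bash
echo '[-30,0,-2,0,0,0,-60,0,-2.5,0,0,0,-85,-0.5,-2.5,0,0,0,-102,-0.9,-2.5,0,0,0,-102,-0.9,-2.5,0,0,0]' > m.json && python3 -m creep m.json 94;python3 - <<'E'
from h import *
togo([700.9,-20.4,309.2]);s=snap('scene','s9');d=snap('side','d9');w=snap('wrist','w9')
W=np.zeros((400,800,3),np.uint8);W[:,:400]=crop(d,310,140,100,100,4);W[:,400:]=crop(s,320,140,100,100,4);cv2.imwrite('pics/c9.png',W)
u=proj(d,[701.4,-20.4,328]);x,y=map(int,u);print('knob',fit(cloud(d,x-12,y-12,x+12,y+12),[701.4,-20.4,328],15))
E
```

```text
clock: 14.8
eef_pos: [702.0, -23.4, 308.5]
eef_rot: [-3.141, -0.003, 3.046]
wrist_force: [-0.9, -1.0, -0.5]
finger_gap: 93.8
finger_force: 0.0
togo [ 1.4  2.9 -0.7] rot [-3.141e+00 -3.000e-03  3.046e+00]
knob (array([700.7, -20.5, 327.8]), 78)
```

View pics/c9.png

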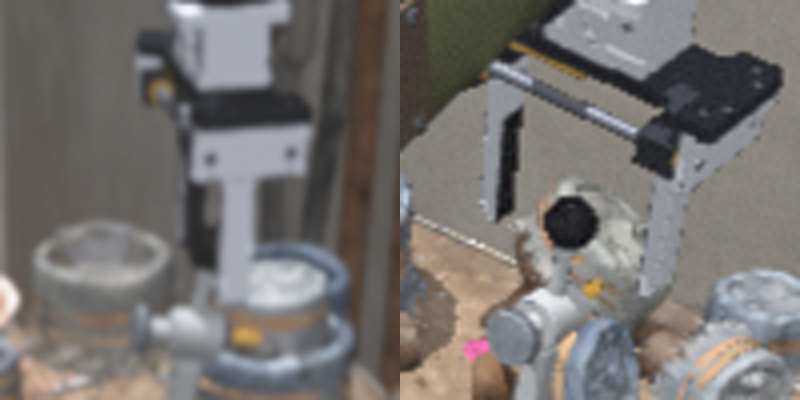

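The ball at crop (571,222) sits between the open fingers at crop x of about 505 and 655. I'll centre and close.

```bash
echo '[1,2.5,-0.7,0,0,0,1,2.5,-0.7,0,0,0,1,2.5,-0.7,0,0,0,1,2.5,-0.7,0,0,0,1,2.5,-0.7,0,0,0]' > m.json && python3 -m creep m.json 20 40;echo '[0,0,0,0,0,0,0,0,0,0,0,0,0,0,0,0,0,0,0,0,0,0,0,0,0,0,0,0,0,0]' > m.json && python3 -m creep m.json 20 40; echo '[0,0,0,0,0,0,0,0,0,0,0,0,0,0,0,0,0,0]' > m.json && python3 -m creep m.json 20 40
```

```text
clock: 15.45
eef_pos: [700.5, -18.7, 311.7]
eef_rot: [-3.142, 0.0, 3.048]
wrist_force: [-0.9, -0.5, 0.4]
finger_gap: 57.6
finger_force: 0.0
clock: 15.95
eef_pos: [700.5, -20.2, 311.6]
eef_rot: [-3.14, -0.0, 3.046]
wrist_force: [-0.6, -7.8, 0.3]
finger_gap: 28.1
finger_force: 40.0
clock: 16.25
eef_pos: [700.5, -20.2, 311.6]
eef_rot: [-3.14, -0.0, 3.046]
wrist_force: [-0.6, -7.6, 0.5]
finger_gap: 28.2
finger_force: 40.0
```

Run:
```python
import numpy as np
q=[0,.15,.3,.45,.6,.75]
for s in([0,.14,.28,.42,.56,.7],[.7,.84,.98,1.12,1.26,1.4],[1.4,1.48,1.54,1.6,1.64,1.67],[1.67,1.69,1.71,1.725,1.74,1.745]):
    a=1.745-np.array(s);print(np.c_[200*(np.cos(a)-np.cos(a[0])),200*(np.sin(a[0])-np.sin(a))][1:].round(1).tolist())
```

```text
[[27.8, -2.9], [55.8, -1.9], [83.3, 3.0], [109.9, 11.7], [135.0, 24.0]]
[[23.2, 15.7], [43.9, 34.5], [61.8, 56.0], [76.6, 79.7], [87.8, 105.3]]
[[4.8, 15.3], [7.6, 26.9], [9.7, 38.7], [10.7, 46.7], [11.2, 52.7]]
[[0.3, 4.0], [0.4, 8.0], [0.5, 11.0], [0.6, 14.0], [0.6, 15.0]]
```

```bash
echo '[27.8,0,-2.9,0,0,0,55.8,0,-1.9,0,0,0,83.3,0,3,0,0,0,109.9,0,11.7,0,0,0,135,0,24,0,0,0]' > m.json && python3 -m creep m.json; echo '[0,0,0,0,0,0,0,0,0,0,0,0]' > m.json && python3 -m creep m.json
python3 - <<'E'
from h import *
togo(manip.read_state()['eef_pos']);d=snap('side','d10')
for X in ([567.6+0,-7.7,302],):
    u=proj(d,X);x,y=map(int,u);print('knob',fit(cloud(d,x-14,y-14,x+14,y+14),X,15))
E
```

```text
clock: 16.75
eef_pos: [565.6, -6.7, 288.8]
eef_rot: [-3.141, 0.004, 3.047]
wrist_force: [2.6, -4.1, 2.7]
finger_gap: 28.3
finger_force: 40.0
clock: 16.95
eef_pos: [565.8, -6.7, 289.2]
eef_rot: [-3.141, 0.002, 3.047]
wrist_force: [-2.5, -3.9, 9.4]
finger_gap: 28.0
finger_force: 40.0
togo [0. 0. 0.] rot [-3.141e+00  2.000e-03  3.047e+00]
knob (array([565.2, -20.4, 310.7]), 100)
```

```bash
echo '[23.2,0,15.7,0,0,0,43.9,0,34.5,0,0,0,61.8,0,56,0,0,0,76.6,0,79.7,0,0,0,87.8,0,105.3,0,0,0]' > m.json && python3 -m creep m.json; echo '[0,0,0,0,0,0,0,0,0,0,0,0]' > m.json && python3 -m creep m.json; echo '[4.8,0,15.3,0,0,0,7.6,0,26.9,0,0,0,9.7,0,38.7,0,0,0,10.2,0,42.7,0,0,0,10.2,0,42.7,0,0,0]' > m.json && python3 -m creep m.json
python3 - <<'E'
from h import *
print(manip.read_state()['eef_pos']);d=snap('side','d11');s=snap('scene','s11')
cv2.imwrite('pics/c11.png',np.hstack([crop(d,240,200,130,130,3),crop(s,260,220,130,130,3)]))
E
```

```text
clock: 17.5
eef_pos: [477.0, 2.3, 182.8]
eef_rot: [-3.141, -0.001, 3.048]
wrist_force: [-6.9, -0.1, 8.3]
finger_gap: 28.0
finger_force: 40.0
clock: 17.7
eef_pos: [477.2, 2.2, 182.3]
eef_rot: [-3.141, -0.003, 3.048]
wrist_force: [-13.8, 0.2, 9.7]
finger_gap: 27.4
finger_force: 40.0
clock: 18.2
eef_pos: [467.9, 3.2, 139.4]
eef_rot: [3.142, -0.002, 3.048]
wrist_force: [-8.0, 0.1, 5.9]
finger_gap: 28.6
finger_force: 40.0
[467.86228038   3.20959094 139.40304807]
```

View pics/c11.png

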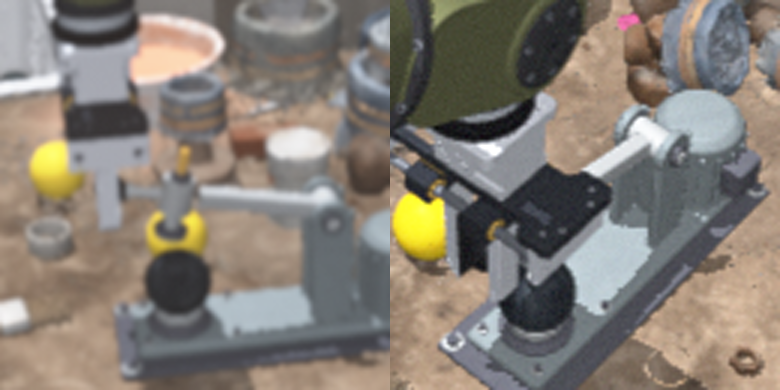

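The side crop shows the arm nearly level with the felt pad just above the seated stone (178,285), and the knob held in the fingers (105,190). I'll go down in small steps, watching force.

```bash
echo '[1.2,0,3,0,0,0,1.6,0,6,0,0,0,1.8,0,8,0,0,0,2,0,10,0,0,0,2,0,10,0,0,0]' > m.json && python3 -m creep m.json; echo '[0.1,0,1,0,0,0,0.2,0,2,0,0,0,0.2,0,2,0,0,0]' > m.json && python3 -m creep m.json;  echo '[0.1,0,1,0,0,0,0.2,0,2,0,0,0,0.2,0,2,0,0,0]' > m.json && python3 -m creep m.json;  echo '[0.1,0,1,0,0,0,0.2,0,2,0,0,0,0.2,0,2,0,0,0]' > m.json && python3 -m creep m.json
python3 - <<'E'
from h import *
s=manip.read_state();print(s['eef_pos'],s['wrist_force']);d=snap('side','d12')
Y=proj(d,[470,2,131]);print(Y)
E
```

```text
clock: 18.8
eef_pos: [466.8, 3.3, 129.6]
eef_rot: [3.142, 0.0, 3.048]
wrist_force: [-0.3, -0.8, 5.1]
finger_gap: 28.4
finger_force: 40.0
clock: 19.1
eef_pos: [466.6, 3.3, 127.6]
eef_rot: [3.142, 0.0, 3.048]
wrist_force: [-0.2, -0.6, 3.7]
finger_gap: 28.5
finger_force: 40.0
clock: 19.4
eef_pos: [466.3, 3.3, 125.6]
eef_rot: [3.142, 0.0, 3.048]
wrist_force: [1.3, 0.7, 3.8]
finger_gap: 28.4
finger_force: 40.0
clock: 19.7
eef_pos: [466.0, 3.4, 123.5]
eef_rot: [3.142, 0.0, 3.048]
wrist_force: [1.6, 0.1, 4.2]
finger_gap: 28.2
finger_force: 40.0
[466.01653171   3.37809331 123.52946643] [1.57294113 0.1492535  4.23290714]
[277.00164494 275.69053262]
```

```bash
for i in 1 2 3; do echo '[0,0,1,0,0,0,0,0,2,0,0,0,0,0,2,0,0,0]' > m.json && python3 -m creep m.json|grep -E 'eef_pos|wrist'; done
python3 - <<'E'
from h import *
d=snap('side','d13');s=snap('scene','s13')
P=cloud(d,270,240,300,275) # arm rod region
# arm rod between sleeve and hinge: points at y near machine axis
m=lambda P:np.c_[(P[:,:2]-[526.9,-3])@np.array([np.cos(-.0955),np.sin(-.0955)]),(P[:,:2]-[526.9,-3])@np.array([.0953,.9954]),P[:,2]]
Q=m(cloud(d,260,220,380,290));Q=Q[(abs(Q[:,1])<16)]
for a in range(-60,150,10):
    q=Q[(Q[:,0]>=a)&(Q[:,0]<a+10)&(Q[:,2]>100)]
    if len(q)>2:print(a,len(q),np.percentile(q[:,2],[0,50,100]).round(1),q[:,1].mean().round(1))
E
```

```text
eef_pos: [465.8, 3.4, 121.4]
wrist_force: [-0.7, 0.2, 4.8]
eef_pos: [465.6, 3.4, 119.3]
wrist_force: [-4.8, 0.0, 4.3]
eef_pos: [465.6, 3.4, 117.4]
wrist_force: [-5.1, 0.8, 4.5]
-60 8 [145.9 156.2 163. ] -9.4
-50 23 [143.2 152.5 161. ] -4.6
-40 24 [143.8 153.1 242.2] 3.2
-30 16 [143.8 149.3 153.9] -3.5
-20 61 [106.1 136.7 164.9] -4.9
-10 87 [100.3 147.6 190.9] -8.1
0 91 [103.3 157.  191.2] -7.4
10 33 [110.8 146.9 168.7] -5.7
20 33 [137.2 147.4 152.4] -4.6
30 26 [134.6 148.3 152.2] -4.2
40 31 [133.3 146.2 151.9] -5.4
50 28 [133.3 145.9 150.5] -5.4
60 29 [132.  143.9 150.2] -5.6
70 30 [130.7 142.4 148.7] -5.3
80 26 [129.2 143.  147.5] -4.7
90 30 [127.9 139.7 146.3] -5.6
100 31 [126.3 138.7 145.1] -5.5
110 26 [126.  139.4 145.2] -6.0
120 23 [100.2 140.3 147.5] -2.1
130 26 [139.7 144.  151.6] 4.6
140 13 [140.2 145.  148.4] 5.0
```

```bash
cat >> h.py <<'E'
def mach(P):
    e=P[:,:2]-[526.9,-3];return np.c_[e@[np.cos(.0955),-np.sin(.0955)],e@[np.sin(.0955),np.cos(.0955)],P[:,2]]
def arm(d):
    Q=mach(cloud(d,240,200,380,290));Q=Q[(abs(Q[:,1])<16)&(Q[:,2]>100)&(Q[:,2]<200)]
    c=[]
    for a in range(22,112,6):
        q=Q[(Q[:,0]>=a)&(Q[:,0]<a+6)]
        if len(q)>5:c.append((q[:,0].mean(),q[:,2].max(),q[:,2].min()))
    c=np.array(c)
    for k in(1,2):
        p=np.polyfit(c[:,0],c[:,k],1);print('slope',p[0].round(3),'at140',np.polyval(p,140).round(1),end=' ')
    for r in((-8,8),(-50,-35)):
        q=Q[(Q[:,0]>r[0])&(Q[:,0]<r[1])];print(r,np.percentile(q[:,2],[0,10,50,90,100]).round(0),end=' ')
    print()
E
python3 - <<'E'
from h import *
for n in('d11','d12','d13'):arm(load(n))
W=np.hstack([crop(load(n),250,215,66,100,4) for n in('d11','d12','d13')]);cv2.imwrite('pics/c13.png',W)
E
```

```text
slope -0.195 at140 142.9 slope -0.213 at140 124.1 (-8, 8) [100. 126. 162. 185. 200.] (-50, -35) [164. 168. 175. 181. 185.] 
slope -0.125 at140 142.2 slope -0.114 at140 127.0 (-8, 8) [100. 115. 156. 183. 197.] (-50, -35) [149. 153. 159. 166. 169.] 
slope -0.098 at140 141.8 slope -0.126 at140 122.5 (-8, 8) [100. 113. 152. 183. 191.] (-50, -35) [143. 145. 152. 158. 161.]
```

View pics/c13.png

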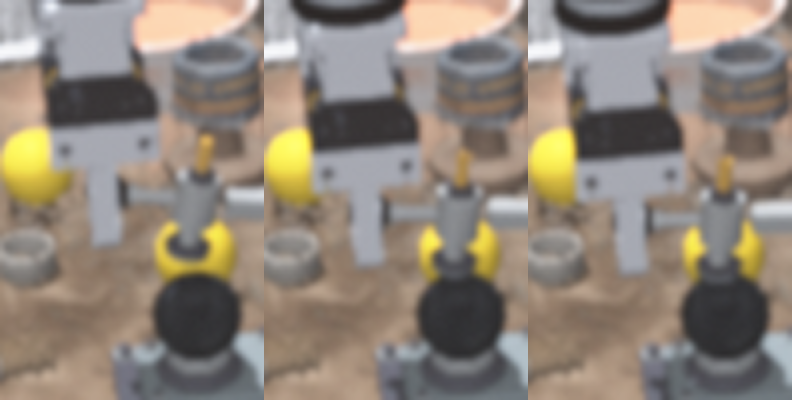

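The views (d11, d12, d13) show the arm following the fingers: the pad at crop (716,266) is just above the stone top (725,280). The knob sits higher in the pads than it did at the start, about 35 mm over the TCP, so contact should come near TCP z of about 106. I'll continue down with a firmer grip.

```bash
for i in 1 2 3; do echo '[-0.2,0,1,0,0,0,-0.3,0,2,0,0,0,-0.3,0,2,0,0,0]' > m.json && python3 -m creep m.json 20 55|grep -E 'eef_pos|wrist|gap'; done
python3 - <<'E'
from h import *
arm(snap('side','d14'))
E
for i in 1 2 3; do echo '[0,0,1,0,0,0,0,0,2,0,0,0,0,0,2,0,0,0]' > m.json && python3 -m creep m.json|grep -E 'eef_pos|wrist'; done
python3 - <<'E'
from h import *
arm(snap('side','d15'))
E
```

```text
eef_pos: [465.4, 3.5, 115.2]
wrist_force: [-9.2, 0.0, 4.3]
finger_gap: 27.9
eef_pos: [465.7, 3.4, 113.1]
wrist_force: [-8.6, 0.3, 5.1]
finger_gap: 27.8
eef_pos: [465.5, 3.4, 110.9]
wrist_force: [-10.6, 1.1, 5.1]
finger_gap: 28.1
slope -0.053 at140 142.9 slope -0.074 at140 124.0 (-8, 8) [103. 107. 150. 178. 188.] (-50, -35) [135. 142. 147. 152. 155.] 
eef_pos: [465.9, 3.4, 109.2]
wrist_force: [-8.3, 0.4, 6.4]
eef_pos: [465.9, 3.4, 107.3]
wrist_force: [-9.8, 1.2, 8.4]
eef_pos: [467.1, 3.3, 105.9]
wrist_force: [-4.1, 0.2, 8.5]
slope -0.044 at140 142.0 slope -0.03 at140 125.9 (-8, 8) [100. 107. 149. 176. 185.] (-50, -35) [133. 137. 142. 149. 149.]
```

```bash
for i in 1 2 3; do echo '[0,0,1,0,0,0,0,0,2,0,0,0,0,0,2,0,0,0]' > m.json && python3 -m creep m.json|grep -E 'eef_pos|wrist'; done
python3 - <<'E'
from h import *
d=snap('side','d16');arm(d);s=snap('scene','s16')
for v in(s,d):
    u=proj(v,[526.7,-3.8,66]);x,y=map(int,u);print('stone',fit(cloud(v,x-30,y-25,x+30,y+25),[526.7,-3.8,66],31.5))
W=np.hstack([crop(d,255,220,110,90,7)]);cv2.imwrite('pics/c16.png',W)
E
```

```text
eef_pos: [467.1, 3.3, 103.9]
wrist_force: [-4.2, -0.1, 9.6]
eef_pos: [468.1, 3.2, 102.4]
wrist_force: [2.1, 0.7, 9.7]
eef_pos: [468.1, 3.2, 100.5]
wrist_force: [1.2, -0.1, 10.9]
slope -0.021 at140 141.7 slope -0.025 at140 124.1 (-8, 8) [100. 106. 145. 173. 182.] (-50, -35) [133. 134. 138. 142. 144.] 
stone (array([524.8, -14.4,  47.1]), 173)
stone (array([527.5,  -3.2,  66.8]), 385)
```

View pics/c16.png

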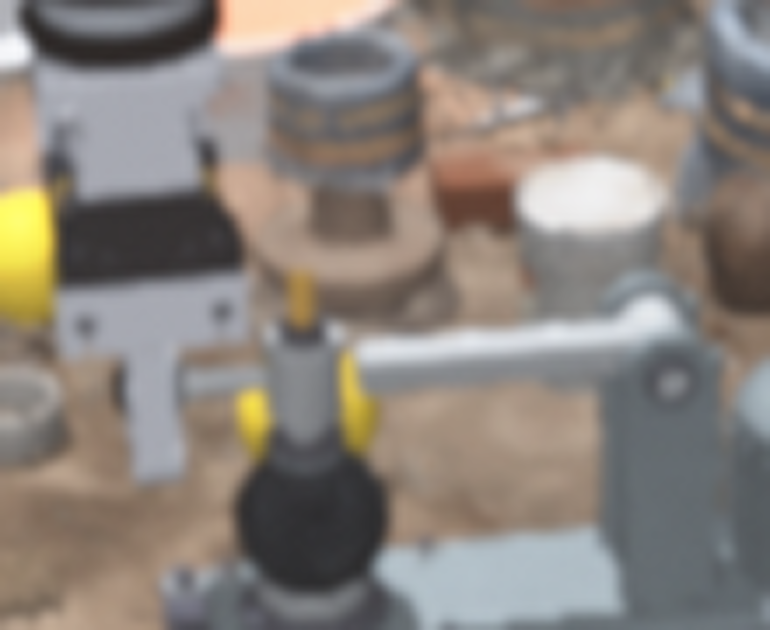

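The side crop shows the pad pressed on the stone, which is still seated. The stem is at (222,381), the hinge pin end at (672,381) and the rod at (480,355). I'll check levelness by projection.

Run:
```python
from h import *
d=load('d16');c,s=np.cos(.0955),np.sin(.0955)
def P(xm,ym,z):return ((proj(d,[526.9+xm*c+ym*s,-3-xm*s+ym*c,z])-[255,220]+.5)*7-.5).round(1)
for y in(-15,-20,-25):print('pin',y,P(140,y,131))
for z in(129,131,135,139):print('stem',z,P(-42,-3,z))
for z in(121,131,141,145):print('rod',z,P(66,0,z))
# stem & rod edges in image columns
for x in(284,287,318,322,326,330,335):
    col=d['p'][265:285,x].astype(int).sum(1)//3;print(x,col)
```

```text
pin -15 [663.  361.8]
pin -20 [665.9 368.4]
pin -25 [668.7 375.1]
stem 129 [196.8 396.8]
stem 131 [196.5 392.4]
stem 135 [196.  383.6]
stem 139 [195.4 374.7]
rod 121 [470.6 382.5]
rod 131 [470.2 360.8]
rod 141 [469.8 338.9]
rod 145 [469.7 330.1]
284 [164 168 170 162 145 125 118 131 151 160 148 133 128 130 126 119 112 112
 120 127]
287 [135 153 159 152 138 126 128 141 155 156 143 134 135 136 129 120 116 120
 127 135]
318 [110 132 174 210 221 205 172 146 137 138 145 152 156 153 148 145 143 142
 139 137]
322 [139 161 204 227 222 195 158 140 136 136 142 146 146 145 145 144 145 145
 143 143]
326 [137 156 195 219 215 184 152 138 136 138 142 148 154 157 159 160 159 155
 149 145]
330 [143 173 207 220 204 171 147 137 138 141 146 148 148 148 151 155 157 157
 156 152]
335 [154 198 224 219 190 155 139 135 131 127 131 139 145 148 149 152 155 155
 154 149]
```

```bash
echo '[0,0,1,0,0,0,0,0,2,0,0,0,0,0,2,0,0,0,0,0,2,0,0,0,0,0,2,0,0,0]' > m.json && python3 -m creep m.json 20 55;echo '[0,0,0,0,0,0,0,0,0,0,0,0,0,0,0,0,0,0,0,0,0,0,0,0,0,0,0,0,0,0]' > m.json && python3 -m creep m.json
python3 - <<'E'
from h import *
arm(snap('side','d17'));arm(snap('side','d18'));print(manip.read_state()['wrist_force'])
# visible sleeve top vs orange rod top, sleeve bottom / pad from d12(before contact) and d17
for n in('d12','d14','d16','d18'):
    d=load(n);h=cv2.cvtColor(d['p'],cv2.COLOR_RGB2HSV);m=(h[...,0]>8)&(h[...,0]<22)&(h[...,1]>140);m[:245]=0;m[275:]=0;m[:,:290]=0;m[:,:290]=0;m[:,308:]=0
    y,x=np.nonzero(m);Q=mach(cloud(d,288,240,308,290));print(n,len(y),y.min() if len(y) else 0,y.max() if len(y) else 0)
E
```

```text
clock: 24.15
eef_pos: [468.8, 3.1, 99.0]
eef_rot: [3.141, 0.005, 3.047]
wrist_force: [3.5, 1.0, 11.0]
finger_gap: 27.9
finger_force: 55.0
clock: 24.65
eef_pos: [468.8, 3.1, 99.0]
eef_rot: [3.141, 0.005, 3.047]
wrist_force: [3.7, 0.3, 12.2]
finger_gap: 28.0
finger_force: 55.0
slope 0.012 at140 143.9 slope -0.023 at140 123.8 (-8, 8) [101. 106. 145. 172. 182.] (-50, -35) [129. 130. 137. 141. 143.] 
slope -0.01 at140 142.3 slope -0.024 at140 123.5 (-8, 8) [100. 107. 145. 171. 181.] (-50, -35) [129. 130. 137. 142. 143.] 
[ 3.84666676 -0.16568459 10.55905425]
d12 0 0 0
d14 2 261 262
d16 7 260 263
d18 6 260 264
```

Run:
```python
from h import *
c,s=np.cos(.0955),np.sin(.0955)
g=lambda n:cv2.resize(cv2.cvtColor(load(n)['p'],cv2.COLOR_RGB2GRAY)[230:310,270:390],None,fx=8,fy=8,interpolation=cv2.INTER_CUBIC)
d=load('d18');P=lambda x,y,z:proj(d,[526.9+x*c+y*s,-3-x*s+y*c,z])
print('px/mm sleeve',(P(0,-10,131)-P(0,-10,141))/10,'stem',(P(-42,0,131)-P(-42,0,141))/10)
r=g('d18')
def tr(n,x0,y0,x1,y1):
    t=r[int((y0-230)*8):int((y1-230)*8),int((x0-270)*8):int((x1-270)*8)];m=cv2.matchTemplate(g(n),t,cv2.TM_CCOEFF_NORMED)
    _,v,_,l=cv2.minMaxLoc(m);return round(l[0]/8+270-x0,2),round(l[1]/8+230-y0,2),round(v,2)
for n in('d12','d13','d14','d15','d16','d17','d18'):
    print(n,'sleeve top',tr(n,292,264,305,276),'pad',tr(n,291,277,304,288),'rod',tr(n,310,262,340,278))
```

```text
px/mm sleeve [0.01398799 0.31532252] stem [0.01983385 0.31459608]
d12 sleeve top (-14.62, 5.5, 0.62) pad (-0.75, 2.88, 0.92) rod (-0.25, -2.5, 0.82)
d13 sleeve top (0.5, -3.5, 0.78) pad (-0.88, 3.62, 0.94) rod (-0.5, -2.0, 0.91)
d14 sleeve top (0.25, -2.25, 0.87) pad (-0.38, -0.62, 0.96) rod (0.0, -1.25, 0.95)
d15 sleeve top (0.25, -1.12, 0.92) pad (-0.25, -0.25, 0.99) rod (0.12, -0.62, 0.98)
d16 sleeve top (0.12, -0.38, 0.97) pad (0.0, -0.12, 1.0) rod (-0.12, -0.12, 1.0)
d17 sleeve top (0.0, 0.0, 1.0) pad (0.0, 0.0, 1.0) rod (0.0, 0.0, 1.0)
d18 sleeve top (0.0, 0.0, 1.0) pad (0.0, 0.0, 1.0) rod (0.0, 0.0, 1.0)
```

```bash
echo '[0,0,1,0,0,0,0,0,2,0,0,0,0,0,2.5,0,0,0,0,0,2.5,0,0,0,0,0,2.5,0,0,0]' > m.json && python3 -m creep m.json 20 60;echo '[0,0,0,0,0,0,0,0,0,0,0,0,0,0,0,0,0,0,0,0,0,0,0,0,0,0,0,0,0,0]' > m.json && python3 -m creep m.json;python3 - <<'E'
from h import *
d=snap('side','d19');arm(d)
g=lambda n:cv2.resize(cv2.cvtColor(load(n)['p'],cv2.COLOR_RGB2GRAY)[230:310,270:390],None,fx=8,fy=8,interpolation=cv2.INTER_CUBIC)
r=g('d18')
for x0,y0,x1,y1 in((292,264,305,276),(310,262,340,278)):
    t=r[(y0-230)*8:(y1-230)*8,(x0-270)*8:(x1-270)*8];l=cv2.minMaxLoc(cv2.matchTemplate(g('d19'),t,cv2.TM_CCOEFF_NORMED));print((l[3][1]/8+230-y0)/.315,l[1])
u=proj(d,[526.7,-3.8,66]);x,y=map(int,u);print('stone',fit(cloud(d,x-30,y-25,x+30,y+25),[526.7,-3.8,66],31.5))
E
```

```text
clock: 25.25
eef_pos: [468.8, 3.1, 96.6]
eef_rot: [3.141, 0.005, 3.047]
wrist_force: [3.2, 0.1, 12.7]
finger_gap: 28.1
finger_force: 60.0
clock: 25.75
eef_pos: [468.8, 3.1, 96.5]
eef_rot: [3.141, 0.005, 3.047]
wrist_force: [3.3, -0.1, 12.5]
finger_gap: 28.0
finger_force: 60.0
slope 0.01 at140 142.6 slope 0.006 at140 125.3 (-8, 8) [101. 106. 146. 169. 178.] (-50, -35) [123. 131. 134. 138. 140.] 
1.1904761904761905 0.9766826033592224
0.7936507936507936 0.9921666979789734
stone (array([527.3,  -3.2,  67.2]), 380)
```

The arm is level, the force is steady at about 12.5 N, and the stone is seated. I estimate the plunger is 7 to 8 mm in.

```bash
python3 -c "
from cell import manip
print(manip.sign_off())"
```

```text
the job is handed in; nothing more can be done
None
```

The job is handed in, with no verdict returned: the stone is in the cup, the round, square and long keys were pressed in that order, and the knob is still held with the arm level and the plunger an estimated 7–8 mm in.

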